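# Close and pin the sample box

## Robot

A 6-joint arm with a two-finger parallel gripper is mounted at the origin on the work surface. World frame = base frame: x ahead of the robot, y to its left, z up, the work surface at z = 0. Lengths are in mm, angles in rad, forces in N, time in s.
With the tool pointing down it reaches from about 325 to 875 mm from the base axis. Payload 4.4 kg.
Tool frame: the origin (TCP) lies on the centre line of the jaws, within the pads' length; the fingertips stand ahead of it and the grasp point (between the pads) lies 6 mm ahead of it (ctrl.tcp_to_tips is the z of the fingertips in the tool frame, in mm); z points along the fingers, y is the direction in which the jaws open and shut (so a half turn about z gives the same grasp; the last joint's range is limited). The gripper opens to 85 mm and grips with 20 to 120 N. Pads are 22 mm wide; open, the fingers measure 114 mm over their backs; the gripper's body (76 mm by 85 mm) begins 54 mm behind the grasp point. The pads swing forward as they close: fully open they stand 13 mm farther back than shut.
Start: joints at [-1.298, 0.207, 1.542, -0, 1.393, -0.15], TCP at [235.92, -524.375, 217.682] pointing down, gripper open.
Joint ranges: [-2.73, 2.73], [-0.86, 2.22], [0.23, 2.46], [-1.11, 4.25], [0.08, 2.63], [-2.82, 2.82]. Speed limits (rad/s): [2.79, 2.79, 3.14, 3.14, 3.14, 3.14].

## Interface

Orientations are given as a 3x3 rotation matrix whose columns are the frame's x, y, z axes.
In Python, from plant import ctrl, sensors, optics gives the robot as it stands. Calls block until the motion is done:
- ctrl.move_ptp(position, orientation): joint-space move of the TCP to a pose.
- ctrl.move_l(position, rot=None, vel=150, threshold=None): straight line of the TCP; rot=None keeps the orientation; vel is the mean speed in mm/s. With threshold (N) it stops when the force on the tool has changed by that much, and returns True; else False.
- ctrl.set_joints(angles): joint-space move.
- ctrl.gripper_to(opening, force=None): finger opening in mm; force is the grip in N (None keeps the last); returns when the fingers have stopped.
- ctrl.hold(seconds).
- ctrl.solve_ik(position, orientation): joint angles nearest the present ones, or None.
- sensors.read_state(): the state.
- optics.grab_frame(name): name is "scene" or "top" or "wrist"; returns (picture, depth): 420x560x3 uint8, red, green, blue; 420x560 float32, mm along the optical axis (not along the pixel's ray), 0 where there is no reading.
- optics.camera_params(name): a dict with "mtx" (3x3 intrinsics, pixels), "R" (3x3) and "t" (3): a world point X has camera coordinates R X + t; the wrist camera has in their place "T_tool_cam" (4x4, takes a point from camera to tool coordinates, whose origin is the TCP and whose axes are the flange's). Camera axes: x right, y down, z forward; pixel columns grow to the right and rows downward; lengths in mm; the calibration is good to about 2 mm. A picture is of the moment at which its call begins: read the wrist's pose just before it. camera_params takes no time and is no camera call.
A pose or a line that the arm cannot do raises ctrl.MotionError and nothing moves.
- ctrl.finish_job(): hands the job in, once; it reports no verdict.
The state is a dict: "t": time; "q": joint angles; "qvel": joint speeds; "tau": joint torques, N m; "eef_pos": TCP position; "eef_rot": TCP orientation; "force": force on the tool from outside, world axes, zero at the start; "wrist_torque": the same for the moment, N m; "grip_width": finger opening in mm.
Only numpy, scipy, OpenCV 4.12 (cv2) and the standard library are available. Lean on these libraries where they do the work, as an engineer would, in place of code of your own. Each camera call takes 0.05 s, during which the arm holds its last target. There are 200 camera calls.

## Task

Close the sample box: push its sliding cover away from the hood until both ends are fully home against the front wall, working it along by pushing the two upright posts in turn a little at a time, because the cover jams in its track when one end runs ahead. Then lock it by pushing the hairpin clip in through its pin until the sprung leg snaps round the pin. Leave the other things on and around the box where they are.

Things in the scene. Friction and masses are not known exactly. Their poses are not given: they have to be found in the camera images.
- box: White insulated sample box, fixed to the table, 184 mm (x) by 292 mm (y), 114 mm high. Origin: centre of its underside; x points from the hood side to the open side (the cover closes along +x), y to the side where the clip is, z up. The tracks run along x at both sides; their metal lips (y beyond +-110 mm) have their tops at z = 114 mm
- hood_edge (a point): Middle of the upper front edge of the box's grey hood (box x = 7, y = 0, z = 135 mm). The hood is 144 mm wide (y) and runs back from here to x = -98 mm. It hides the middle of the cover's rear edge, so only the two posts beside the hood can be pushed
- front_wall (a point): Middle of the inner face of the box's front wall, at the cover's height (box x = 84, y = 0, z = 104 mm): the cover stops against it. The wall's top is at z = 112 mm
- pin_mid (a point): Cross hole of the drilled upright steel pin, 14 mm in diameter, z = 114 to 142 mm, on the left track (box x = 24.5, y = 136, z = 128 mm)
- cover_mid (a point): Centre of the cover's upper face: a loose aluminium plate, 90 mm (x) by 236 mm (y) by 8 mm, 0.4 to 0.7 kg, held down by the track lips, upper face 108 mm above the table. A push of 4 to 12 N on one post slides that end while the other hardly moves; when one post leads the other by about 25 mm the cover jams and only pushing the other post frees it. It can also be pushed back
- left_post (a point): Middle of the free length of the left push post of the cover (a freely turning steel roller, 16 mm in diameter, upright, from 108 to 137 mm above the table; the point is 122 mm above it), at the cover's +y end. Gripping it does not keep the cover square. With the cover home its box x is 39 mm and y about 98 mm
- right_post (a point): The same on the cover's -y end: home at box x = 39, y about -98 mm
- left_corner (a point): Point on the cover's front edge in line with the left post, 45 mm ahead of it (box x = 84 mm when home)
- right_corner (a point): Point on the cover's front edge in line with the right post, 45 mm ahead of it (box x = 84 mm when home)
- clip (a joint): Travel (m) of the steel hairpin clip (wire 5 mm, 113 mm long, level along the box's y, 128 mm above the table). 0 = drawn out, its straight leg just through the pin; grows as it is pushed in (-y of the box); at 0.045 its sprung leg hugs the pin; stop at 0.047. It slides with about 2 N and takes about 8 N to snap over the pin. Its leg then lies behind the left post; do the cover first
- clip_loop (a point): Outermost point of the clip's round loop (27 mm across): push here towards the box. At box x = 18.5 mm; 239 mm from the box's centre line with the clip drawn out, 194 mm when home. A ledge under the clip reaches out to 185 mm from the centre line, its top 125 mm above the table
- tube_rack: Small white foam rack of capped tubes, 80 by 140 mm, 90 mm high, standing just beyond the front wall of the box; leave alone
- marker_pad: Paper pad 75 by 100 by 12 mm lying on the hood; leave alone
- glove_box: Glove box 120 by 235 by 75 mm, to the left; leave alone
Things that resemble listed ones, but are neither listed nor needed, are in the scene too. Of the things that look like the part that bears cover_mid, the larger one is meant.

How it is judged:
By the outcome, as a careful person would: the job done as asked, in the order asked, and still so for the second after the job is handed in, with the robot touching nothing.
It also fails if it takes over 72 s, if anything falls off the work surface, if the arm or the gripper's body presses on something with over 40 N, if the wrist force passes 120 N, or if a joint passes its speed limit or range.

## Working session

There is one attempt and no reset: what is moved stays moved. The work goes in short steps, each a Python script; the robot and the scene stay as the last script left them, time stands still between calls to the robot, and variables do not carry over. Pictures are saved under pics/ and viewed, about 8 in all and at most 12, crops included, and the job is handed in when it is done.

```bash
mkdir -p pics; ls; python3 - <<'E'
from plant import ctrl,sensors,optics
import cv2,numpy as np
for n in("scene","top"):
    p,d=optics.grab_frame(n); cv2.imwrite(f"pics/{n}0.png",p[:,:,::-1]); np.save(f"pics/{n}0.npy",d)
    c=optics.camera_params(n); print(n,c['mtx'].tolist(),np.round(c['R'],4).tolist(),c['t'])
print(optics.camera_params("wrist")); print(ctrl.tcp_to_tips,sensors.read_state())
E
```

```text
pics
scene [[517.9643458915934, 0.0, 291.3593544557438], [0.0, 517.9643458915934, 208.23004676115553], [0.0, 0.0, 1.0]] [[-0.7221, 0.6917, -0.0117], [0.4621, 0.4698, -0.7521], [-0.5147, -0.5485, -0.6589]] [ 277.71467092 -242.62769678 1500.48212885]
top [[471.32251483195887, 0.0, 275.7372198621585], [0.0, 471.32251483195887, 207.370953036389], [0.0, 0.0, 1.0]] [[-0.0267, -0.9994, -0.0211], [-0.993, 0.0289, -0.1147], [0.1152, 0.0179, -0.9932]] [ 190.68273687  554.63018989 1309.53760301]
{'mtx': array([[344.94683418,   0.        , 281.30410116],
       [  0.        , 344.94683418, 208.03965947],
       [  0.        ,   0.        ,   1.        ]]), 'T_tool_cam': array([[-1.43093872e-03, -9.46724817e-01, -3.22040484e-01,
         8.26936042e+01],
       [ 9.99998911e-01, -1.23801885e-03, -8.03855449e-04,
         1.15560186e-01],
       [ 3.62337715e-04, -3.22041283e-01,  9.46725557e-01,
        -1.53708507e+02],
       [ 0.00000000e+00,  0.00000000e+00,  0.00000000e+00,
         1.00000000e+00]])}
25.0 {'t': 0.1, 'q': array([-1.29853092e+00,  2.07362807e-01,  1.54284566e+00,  1.42258398e-05,
        1.39350098e+00, -1.50517719e-01]), 'qvel': array([ 2.15869733e-04, -1.94834070e-03, -3.64185608e-03,  2.42601372e-04,
        9.44785910e-05,  1.65243386e-04]), 'tau': array([-2.21670589e-04, -3.84089756e+01, -2.92546695e+01, -1.57382387e-04,
        4.86834120e-03,  2.30353140e-05]), 'eef_pos': array([ 235.70953059, -523.67043903,  216.60960254]), 'eef_rot': array([[ 9.11951682e-01,  4.10297234e-01, -5.55749054e-04],
       [ 4.10297477e-01, -9.11949455e-01,  2.04258698e-03],
       [ 3.31252741e-04, -2.09076307e-03, -9.99997759e-01]]), 'force': array([-0.02577545,  0.93145771, -0.49849217]), 'wrist_torque': array([-0.01853223,  0.02865081, -0.01688821]), 'grip_width': 85.54254835324728}
```

View pics/scene0.png

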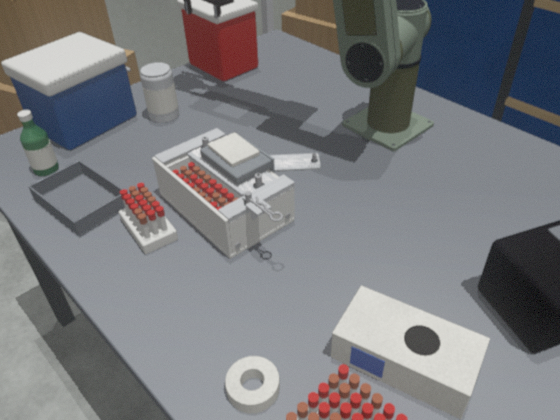

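View pics/top0.png

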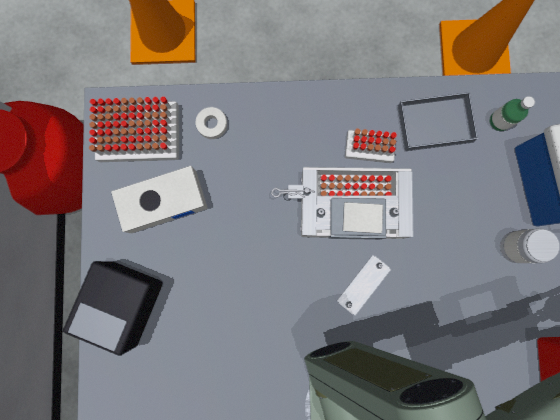

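Top view: box centre ≈(357,203), with the front (rack side) facing up, so the cover closes up-image. Two parts look like the cover:
- The plate in the box, with posts at (321,212) and (395,212).
- A loose strip with two posts at (364,285), outside the box and smaller.

The plate in the box is the larger one and the one meant. The clip loop is at ≈(274,193). I'll confirm this in an enlarged crop.

```bash
cat > h.py <<'E'
from plant import ctrl,sensors,optics
import cv2,numpy as np
def ray(n,u,v,pose=None):
    c=optics.camera_params(n); d=np.linalg.inv(c['mtx'])@[u,v,1.]
    if n!="wrist": return -c['R'].T@c['t'], c['R'].T@d
    T=c['T_tool_cam']; p,R=pose
    return p+R@T[:3,3], R@T[:3,:3]@d
def onz(n,u,v,z,pose=None):
    o,d=ray(n,u,v,pose); return o+d*(z-o[2])/d[2]
def tri(r1,r2):
    A=np.stack([r1[1],-r2[1]],1); s=np.linalg.lstsq(A,r2[0]-r1[0],rcond=None)[0]
    a=r1[0]+s[0]*r1[1]; b=r2[0]+s[1]*r2[1]; return (a+b)/2,np.linalg.norm(a-b)
def proj(n,X,pose=None):
    c=optics.camera_params(n)
    if n=="wrist":
        T=c['T_tool_cam'];p,R=pose; q=T[:3,:3].T@(R.T@(X-p)-T[:3,3])
    else: q=c['R']@X+c['t']
    q=c['mtx']@q; return q[:2]/q[2]
E
python3 - <<'E'
from h import *
t=cv2.imread('pics/top0.png')[155:245,260:420]; s=cv2.imread('pics/scene0.png')[125:255,145:305]
a=cv2.resize(t,(800,450),interpolation=cv2.INTER_CUBIC); cv2.imwrite('pics/crop_top.png',a)
cv2.imwrite('pics/crop_sc.png',cv2.resize(s,(720,585),interpolation=cv2.INTER_CUBIC))
for nm,u,v,z in [('Lpost',321,212,137),('Rpost',395,212,137),('pin',307,190,142),('loop',271,193,128),('c fl',303,170,114),('c fr',411,170,114),('c bl',303,237,114),('c br',412,237,114)]:
    print(nm,onz('top',u,v,z).round(1))
E
```

```text
Lpost [532.1  55.  137. ]
Rpost [ 526.5 -138.   137. ]
pin [590.7  89.9 142. ]
loop [587.6 185.  128. ]
c fl [649.9  97.4 114. ]
c fr [ 640.9 -192.4  114. ]
c bl [469.1 103.4 114. ]
c br [ 461.1 -184.4  114. ]
```

View pics/crop_top.png

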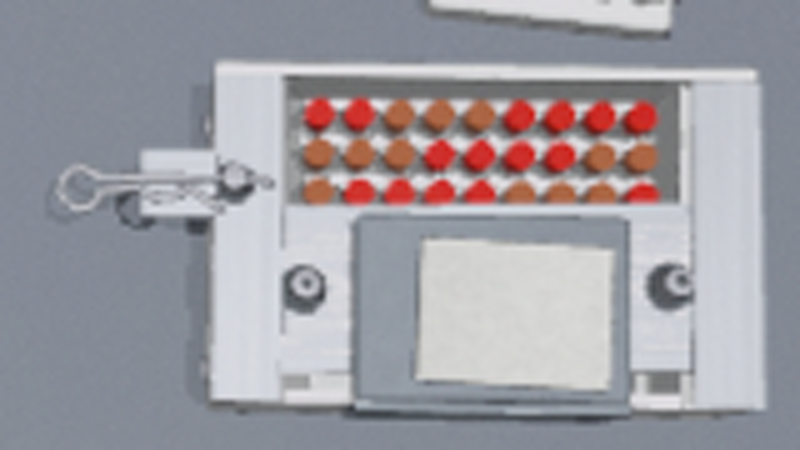

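View pics/crop_sc.png

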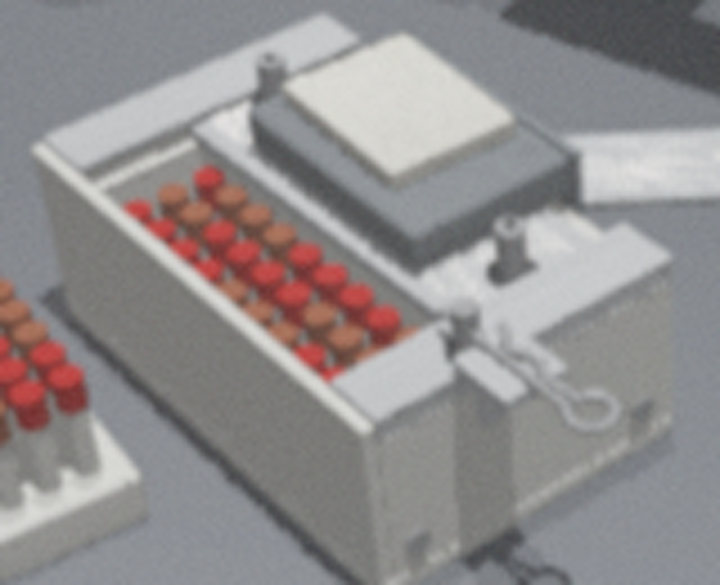

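The crops confirm it: the meant cover is the plate in the tracks, with posts at top-crop (303,287) and (678,282). The clip is drawn out, with its loop at (60,188). The strip outside the box is the decoy. Next I'll take a close wrist view from two places.

```bash
cat >> h.py <<'E'
YAW=-0.030
def boxR(yaw=None):
    y=YAW if yaw is None else yaw
    return np.array([[np.cos(y),-np.sin(y),0],[np.sin(y),np.cos(y),0],[0,0,1]])
def toolR(): 
    B=boxR(); return np.stack([B[:,0],-B[:,1],-B[:,2]],1)
def pose():
    s=sensors.read_state(); return np.array(s['eef_pos']),np.array(s['eef_rot'])
E
python3 - <<'E'
from h import *
import pickle
ctrl.move_ptp([590,10,280],toolR()); ctrl.gripper_to(0)
C=np.array([555.5,-44,114]);out=[]
P={}
for k,y in(('A',10),('B',-70)):
    if k=='B': ctrl.move_l([590,y,280],vel=250)
    p=pose(); im,d=optics.grab_frame('wrist'); P[k]=p
    cv2.imwrite(f'pics/w{k}.png',im[:,:,::-1]); np.save(f'pics/w{k}.npy',d)
    u=np.array([proj('wrist',C+boxR()@[x,yy,0],p) for x in(-95,95) for yy in(-146,200)]);print(k,u.round().tolist(),p[0])
pickle.dump(P,open('P.pkl','wb')); print(sensors.read_state()['t'],sensors.read_state()['grip_width'])
A,B=[cv2.imread(f'pics/w{k}.png') for k in'AB']
cv2.imwrite('pics/wAB.png',np.vstack([cv2.resize(i[60:270],(800,300),interpolation=cv2.INTER_CUBIC) for i in(A,B)]))
E
```

```text
A [[469.0, 298.0], [147.0, 298.0], [506.0, 115.0], [120.0, 115.0]] [590.00522781  10.06173714 280.00640072]
B [[394.0, 299.0], [72.0, 300.0], [415.0, 117.0], [30.0, 118.0]] [589.91952638 -70.81791952 279.88839646]
3.7333 -0.2717854746696549
```

View pics/wAB.png

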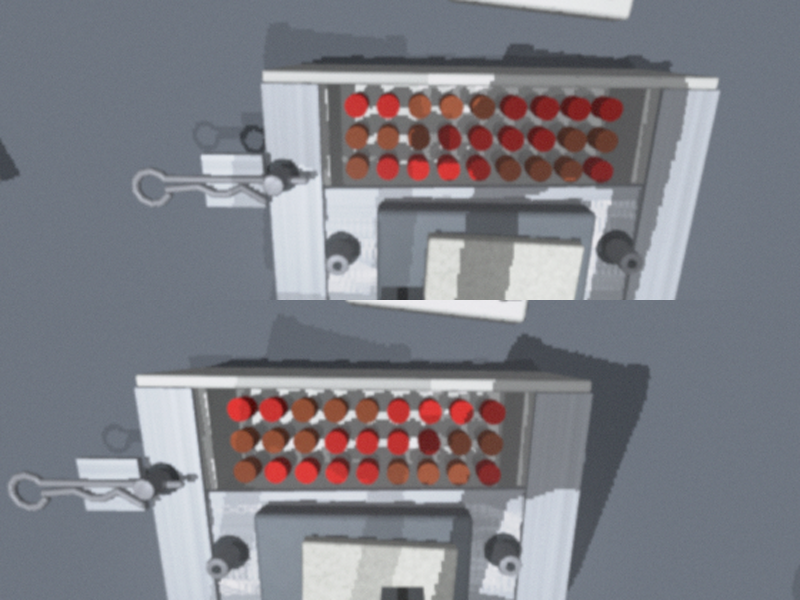

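Wrist views (upper A, lower B, scaled ×1.43), in view pixels:

| Point | A | B |
|---|---|---|
| Left post top | (337,265) | (217,569) |
| Right post top | (631,263) | (511,566) |
| Pin top | (273,186) | (144,490) |
| Loop tip | (133,187) | (9,490) |

Next I'll triangulate these.

```bash
python3 - <<'E'
from h import *
import pickle
P=pickle.load(open('P.pkl','rb')); k=800/560
f=lambda c,x,y:ray('wrist',(x+.5)/k-.5,60+(y+.5)/k-.5,P[c])
W={}
for n,a,b in [('L',(337,265),(217,269)),('R',(631,263),(511,266)),('pin',(273,186),(144,190)),('loop',(133,187),(9,190)),('tip',(314,174),(194,177)),('wallL',(264,71),(136,76)),('wallR',(718,79),(591,81)),('hoodL',(380,205),(258,509-300)),('hoodR',(593,205),(470,511-300)),('covL',(330,190),(210,493-300)),('covR',(640,185),(520,488-300))]:
    X,e=tri(f('A',*a),f('B',*b)); W[n]=X; print(n,X.round(1),'err',round(e,1))
s=W['L']-W['R']; print('yaw posts',np.arctan2(-s[0],s[1]))
s=W['wallL']-W['wallR']; yw=np.arctan2(-s[0],s[1]);print('yaw wall',yw, np.linalg.norm(s[:2]))
s=W['hoodL']-W['hoodR']; print('yaw hood',np.arctan2(-s[0],s[1]),np.linalg.norm(s[:2]))
B=boxR(-.030)
# fixed points -> box centre
for n,q in [('pin',(24.5,136)),('loop',(18.5,239)),('wallL',(92,146)),('wallR',(92,-146)),('hoodL',(7,72)),('hoodR',(7,-72))]:
    print(n,'centre',(W[n]-B@[*q,0])[:2].round(1))
E
```

```text
L [534.   55.4 133. ] err 0.3
R [ 528.5 -142.2  130.7] err 0.1
pin [591.7  90.4 138.1] err 0.1
loop [591.2 183.8 127.4] err 0.8
tip [592.4  69.  112.9] err 0.6
wallL [659.3  94.6 112.4] err 0.3
wallR [ 645.8 -193.2  108.9] err 1.0
hoodL [572.6  25.2 124.6] err 0.2
hoodR [ 568.  -114.7  126.4] err 1.7
covL [581.9  58.6 116.3] err 0.5
covR [ 577.9 -150.   113.5] err 0.2
yaw posts -0.02796488148792839
yaw wall -0.04675593380575113 288.1487335132839
yaw hood -0.032693185340996335 139.88893667310677
pin centre [563.1 -44.8]
loop centre [565.6 -54.6]
wallL centre [562.9 -48.6]
wallR centre [558.2 -44.5]
hoodL centre [563.5 -46.6]
hoodR centre [563.2 -42.5]
```

Heights come out within about 5 mm of the text. Box centre ≈(562.5,−45), yaw −0.03. The posts are square at box x≈−31, so they have about 70 mm to go. The loop sits at box y≈229, so the clip is probably already about 10 mm in. I'll do a first cautious push on each post.

```bash
cat >> h.py <<'E'
CEN=np.array([562.5,-45.,0])
def W(x,y,z): return CEN+boxR()@[x,y,z]
def bx():
    return boxR().T@(np.array(sensors.read_state()['eef_pos'])-CEN)
def F(): return boxR().T@np.array(sensors.read_state()['force'])
UP,DN=190,143
def goto(side,xs):   # from anywhere above: over the hood, down behind the post
    b=bx()
    if b[2]<UP-5: ctrl.move_l(W(b[0]-4,b[1],b[2]),vel=60); ctrl.move_l(W(b[0]-4,b[1],UP),vel=200)
    ctrl.move_l(W(xs,side*97,UP),vel=300)
    return ctrl.move_l(W(xs,side*97,DN),vel=150,threshold=12)
E
python3 - <<'E'
from h import *
for s in(1,-1):
    if s==1: ctrl.move_l(W(-64,97,240),vel=300)
    print('down hit',goto(s,-64),bx().round(1),F().round(1))
    h=ctrl.move_l(W(-44,s*97,DN),vel=40,threshold=3); b=bx();print('contact',h,b.round(1),F().round(1))
    h=ctrl.move_l(W(b[0]+10,s*97,DN),vel=40,threshold=25); print('push',h,bx().round(1),F().round(1))
print(sensors.read_state()['t'])
E
```

```text
down hit False [-62.7  96.7 144.4] [-0.5 -0.2 -0. ]
contact False [-44.1  97.  142.8] [ 0.4 -0.2  0.5]
push False [-33.9  97.  143. ] [-0.4 -0.2 -0.4]
down hit False [-64.1 -95.7 142.8] [-0.5 -0.7 -0.1]
contact False [-44.  -97.  142.8] [-0.2  0.  -0.7]
push False [-33.8 -97.  143. ] [-0.5  0.2  0.1]
9.1917
```

No contact force on either side, so I need to look before going on.

```bash
python3 - <<'E'
from h import *
p=pose(); im,_=optics.grab_frame('wrist'); s,_=optics.grab_frame('scene')
a=cv2.resize(im[150:420,140:420][:,:,::-1],(420,405)); b=cv2.resize(s[115:240,150:300][:,:,::-1],(480,400))
o=np.zeros((405,900,3),np.uint8)
cv2.imwrite('pics/c1.png',np.hstack([a[:400,:320+0] if 0 else cv2.resize(im[:,:,::-1],(320,400)) if 0 else a[:400],b])[:,:])
x=cv2.imread('pics/c1.png');cv2.imwrite('pics/c1.png',cv2.resize(x,(800,355)))
E
```

```text
(no output)
```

View pics/c1.png

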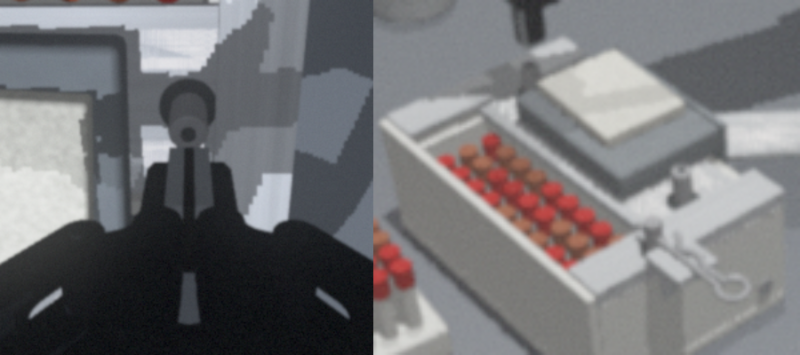

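```bash
python3 - <<'E'
from h import *
p=pose(); B=boxR().T
for z in(130,137): print(z,(B@(onz('wrist',281,249.7,z,p)-CEN)).round(1), 'world',onz('wrist',281,249.7,z,p).round(1))
for x in(-15,-5,0,5,11,15):
  print(x,proj('wrist',p[0]+p[1]@[x,0,25.],p).round(0))
print('scene postR/L at -31:',[proj('scene',W(-31,s*98,137)).round(1) for s in(1,-1)])
E
```

```text
130 [-31.5 -96.8 130. ] world [ 528.1 -140.8  130. ]
137 [-28.1 -96.8 137. ] world [ 531.5 -141.   137. ]
-15 [281. 268.]
-5 [281. 253.]
0 [281. 245.]
5 [281. 237.]
11 [281. 227.]
15 [281. 220.]
scene postR/L at -31: [array([257.4, 173.9]), array([204.5, 136.6])]
```

```bash
python3 - <<'E'
from h import *
p=pose(); im,d=optics.grab_frame('wrist'); c=optics.camera_params('wrist'); T=c['T_tool_cam']; Ki=np.linalg.inv(c['mtx'])
def tool(u,v): return T[:3,:3]@(Ki@[u,v,1.]*d[v,u])+T[:3,3]
print('tcp',bx().round(1))
for v in range(210,330,6):
    print(v,[ (tool(u,v).round(0).tolist() if d[v,u]>0 else None) for u in(268,274,281,288)])
print(ctrl.tcp_to_tips)
E
```

```text
tcp [-34.2 -96.9 142.9]
210 [[17.0, -8.0, 37.0], [16.0, -4.0, 38.0], [17.0, -0.0, 35.0], [17.0, 4.0, 37.0]]
216 [[14.0, -8.0, 35.0], [14.0, -4.0, 34.0], [13.0, -0.0, 36.0], [14.0, 4.0, 35.0]]
222 [[10.0, -8.0, 35.0], [11.0, -4.0, 32.0], [12.0, -0.0, 29.0], [12.0, 4.0, 31.0]]
228 [[6.0, -8.0, 35.0], [11.0, -4.0, 23.0], [13.0, -0.0, 19.0], [11.0, 4.0, 22.0]]
234 [[7.0, -7.0, 24.0], [12.0, -4.0, 13.0], [12.0, -0.0, 11.0], [11.0, 4.0, 14.0]]
240 [[8.0, -7.0, 13.0], [10.0, -4.0, 8.0], [11.0, -0.0, 8.0], [10.0, 3.0, 9.0]]
246 [[7.0, -7.0, 9.0], [7.0, -4.0, 8.0], [7.0, -0.0, 8.0], [7.0, 4.0, 9.0]]
252 [[4.0, -7.0, 8.0], [3.0, -4.0, 8.0], [4.0, -0.0, 7.0], [4.0, 4.0, 8.0]]
258 [[-15.0, -8.0, 38.0], [-0.0, -4.0, 9.0], [0.0, -0.0, 8.0], [0.0, 4.0, 8.0]]
264 [[11.0, -6.0, -18.0], [11.0, -3.0, -18.0], [10.0, -0.0, -17.0], [11.0, 3.0, -18.0]]
270 [[11.0, -6.0, -24.0], [10.0, -3.0, -23.0], [10.0, -0.0, -23.0], [11.0, 3.0, -23.0]]
276 [[11.0, -5.0, -29.0], [10.0, -3.0, -28.0], [11.0, -0.0, -29.0], [11.0, 3.0, -29.0]]
282 [[11.0, -5.0, -33.0], [11.0, -3.0, -33.0], [11.0, -0.0, -33.0], [11.0, 3.0, -33.0]]
288 [[11.0, -5.0, -38.0], [11.0, -3.0, -37.0], [10.0, -0.0, -37.0], [10.0, 3.0, -37.0]]
294 [[11.0, -5.0, -42.0], [10.0, -3.0, -41.0], [10.0, -0.0, -41.0], [10.0, 3.0, -41.0]]
300 [[11.0, -5.0, -45.0], [10.0, -3.0, -45.0], [11.0, -0.0, -46.0], [10.0, 2.0, -45.0]]
306 [[11.0, -5.0, -49.0], [11.0, -3.0, -49.0], [10.0, -0.0, -48.0], [11.0, 2.0, -50.0]]
312 [[12.0, -4.0, -54.0], [12.0, -2.0, -55.0], [8.0, -0.0, -49.0], [8.0, 2.0, -48.0]]
318 [[12.0, -4.0, -58.0], [12.0, -2.0, -58.0], [5.0, -0.0, -49.0], [12.0, 2.0, -58.0]]
324 [[11.0, -4.0, -60.0], [12.0, -2.0, -60.0], [3.0, -0.0, -50.0], [9.0, 2.0, -57.0]]
25.0
```

Depth shows the shut fingertips ending at tool z≈−15, not +25, so they passed above the posts. I'll touch down gently on the cover behind the post to measure the real tip height.

```bash
python3 - <<'E'
from h import *
ctrl.move_l(W(-60,-94,143),vel=150)
h=ctrl.move_l(W(-60,-94,100),vel=40,threshold=4); print(h,bx().round(1),F().round(1))
p=pose(); im,d=optics.grab_frame('wrist'); c=optics.camera_params('wrist'); T=c['T_tool_cam']; Ki=np.linalg.inv(c['mtx'])
for v in range(236,282,4):
    print(v,[(T[:3,:3]@(Ki@[u,v,1.]*d[v,u])+T[:3,3]).round(0).tolist() for u in(262,274,288)])
b=bx(); ctrl.move_l(W(b[0],b[1],b[2]+8),vel=100)
cv2.imwrite('pics/c2.png',im[:,:,::-1])
s=sensors.read_state();print(s['grip_width'],s['t'])
E
```

```text
False [-59.7 -94.1 100.3] [0.6 0.6 0.6]
236 [[18.0, -9.0, -4.0], [31.0, -3.0, -34.0], [31.0, 3.0, -35.0]]
240 [[16.0, -9.0, -5.0], [29.0, -3.0, -33.0], [29.0, 3.0, -34.0]]
244 [[14.0, -9.0, -5.0], [28.0, -3.0, -34.0], [28.0, 3.0, -34.0]]
248 [[13.0, -9.0, -6.0], [26.0, -3.0, -35.0], [26.0, 3.0, -34.0]]
252 [[10.0, -9.0, -5.0], [10.0, -3.0, -4.0], [24.0, 3.0, -34.0]]
256 [[8.0, -9.0, -5.0], [8.0, -3.0, -4.0], [8.0, 3.0, -6.0]]
260 [[6.0, -9.0, -6.0], [6.0, -3.0, -5.0], [5.0, 3.0, -4.0]]
264 [[4.0, -9.0, -6.0], [10.0, -3.0, -17.0], [11.0, 3.0, -18.0]]
268 [[1.0, -9.0, -5.0], [10.0, -3.0, -21.0], [11.0, 3.0, -22.0]]
272 [[6.0, -9.0, -17.0], [10.0, -3.0, -24.0], [11.0, 3.0, -25.0]]
276 [[7.0, -8.0, -22.0], [11.0, -3.0, -29.0], [10.0, 3.0, -28.0]]
280 [[7.0, -8.0, -25.0], [11.0, -3.0, -32.0], [11.0, 3.0, -32.0]]
-0.14830245466177663 11.1917
```

View pics/c2.png

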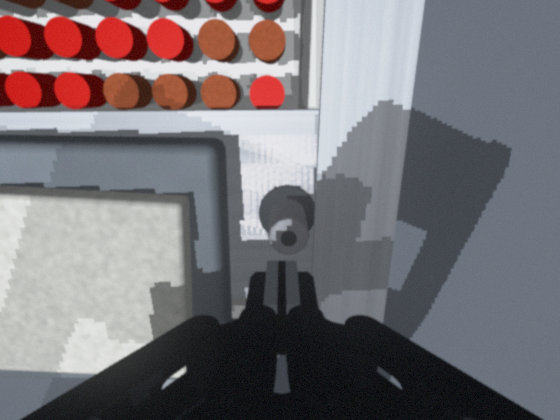

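The tips really end about 15 mm behind the TCP frame origin: there was no touch at TCP z=100, and the depth images agree. So the tips are at TCP z+15. Pushing at TCP z=110 puts them at ≈125 and the gripper body at ≈160, clear of the hood pad. I'll retry with those heights.

```bash
sed -i 's/^UP,DN=.*/UP,DN=152,109/' h.py; python3 - <<'E'
from h import *
for s in(-1,1):
    print('down hit',goto(s,-64),bx().round(1))
    h=ctrl.move_l(W(-34,s*97,DN),vel=40,threshold=3); b=bx();print('contact',h,b.round(1),F().round(1))
    if not h: break
    h=ctrl.move_l(W(b[0]+9,s*97,DN),vel=40,threshold=25); print('push',h,bx().round(1),F().round(1))
print(sensors.read_state()['t'])
E
```

```text
down hit False [-64.6 -96.7 108.2]
contact True [-46.1 -97.1 109.2] [ 0.8 -0.2 -0.4]
push False [-36.7 -97.  108.9] [-0.1  0.9  0.2]
down hit False [-64.2  95.8 108.6]
contact True [-46.7  97.  109.2] [-0.  -0.1 -0.7]
push False [-37.4  97.  108.8] [ 0.3  0.2 -0.4]
16.1833
```

```bash
sed -i 's/side\*97/side*95/g' h.py; python3 - <<'E'
from h import *
last={-1:-36.7,1:-37.4}
for s,x in [(-1,-26),(1,-17),(-1,-7),(1,3),(-1,12),(1,24),(-1,24),(1,24),(-1,24)]:
    g=goto(s,last[s]-7)
    h=ctrl.move_l(W(x,s*95,DN),vel=50,threshold=25); b=bx(); last[s]=b[0]
    print(s,x,g,h,b.round(1),F().round(1),round(sensors.read_state()['t'],1))
    if g or (h and x<20 ): break
b=bx(); ctrl.move_l(W(b[0]-5,b[1],DN),vel=60); ctrl.move_l(W(b[0]-5,b[1],UP+10),vel=200)
E
```

```text
-1 -26 False False [-25.  -95.2 109.4] [ 0.4 -0.2 -0.7] 18.5
1 -17 False False [-16.1  95.  109. ] [ 0.3  1.  -0. ] 21.1
-1 -7 False False [ -6.1 -95.1 109. ] [-0.5 -0.3 -0. ] 23.5
1 3 False False [  3.9  95.  109. ] [-0.2  0.2  0.2] 26.1
-1 12 False False [ 12.9 -95.1 108.9] [ 0.1 -0.2  0.3] 28.5
1 24 False False [ 20.8  95.3 108.9] [-12.3   0.4   8.5] 31.1
-1 24 False True [ 17.5 -94.8 109.4] [-0.7  0.6  0.8] 33.3
1 24 False False [ 20.7  94.8 109.9] [-11.7  -0.2   6.9] 35.5
-1 24 False True [ 17.1 -94.5 109.4] [-1.2  0.5  1.1] 37.6
```

Both ends stopped with a reaction force, but the right one is about 3 mm short of the left. I'll check it from near.

```bash
python3 - <<'E'
from h import *
import pickle
ctrl.move_l(W(75,0,225),vel=300)
p=pose(); im,d=optics.grab_frame('wrist'); pickle.dump(p,open('P3.pkl','wb')); cv2.imwrite('pics/w3.png',im[:,:,::-1])
# two crops: front edge at left, right ends
o=[]
for s in(1,-1):
    u,v=proj('wrist',W(62,s*100,108),p).astype(int); print(s,u,v)
    u0,v0=max(0,min(430,u-65)),max(0,v-95); print(u0,v0); o.append(cv2.resize(im[v0:v0+190,u0:u0+130,::-1],(390,570),interpolation=cv2.INTER_CUBIC))
cv2.imwrite('pics/w3c.png',np.hstack(o))
E
```

```text
1 161 205
96 110
-1 404 206
339 111
```

View pics/w3c.png

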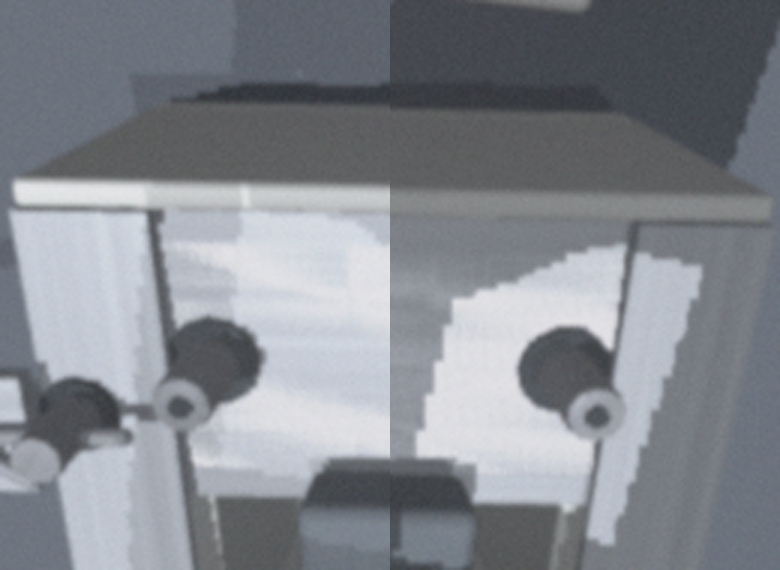

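Both ends look home. The line through the posts is parallel to the wall within 1 px. The wall is tilted 5 px over 363 px relative to my frame, so the true yaw is ≈ −0.044, which accounts for the 3 mm difference. I'll give the left end one firmer confirming push, then push the clip.

```bash
sed -i 's/^YAW=.*/YAW=-0.044/; s/^CEN=.*/CEN=np.array([561.2,-44.4,0])/' h.py; python3 - <<'E'
from h import *
R=toolR(); sensors
ctrl.move_l(W(8,95,UP+10),rot=R,vel=300); ctrl.move_l(W(8,95,DN),vel=150,threshold=12)
h=ctrl.move_l(W(30,95,DN),vel=60,threshold=25); b=bx(); print('L',h,b.round(1),F().round(1))
ctrl.move_l(W(b[0]-5,95,DN),vel=100); ctrl.move_l(W(b[0]-5,95,UP+10),vel=250)
ctrl.move_l(W(18.5,268,UP+10),vel=300); print('dn',ctrl.move_l(W(18.5,268,99),vel=150,threshold=12))
for y in(236,225,214,205,198):
    h=ctrl.move_l(W(18.5,y,99),vel=40,threshold=22); print(h,bx().round(1),F().round(1))
    if h: break
print(sensors.read_state()['t'])
E
```

```text
L True [ 20.4  95.2 108.7] [-0.5  0.6  0.9]
dn False
False [ 18.4 235.8  98.9] [1.2 0.5 1.2]
False [ 18.3 225.2  98.9] [-0.9  3.6 -0.4]
False [ 18.6 213.   99. ] [-0.3 -1.4  0.3]
False [ 18.6 205.   99.1] [-0.5  2.4 -0.7]
False [ 18.6 204.4  99.3] [ 1.4 17.6 -2.5]
44.7583
```

The clip came up against its stop (17.6 N at TCP y=204, so the finger face is at ≈192, as expected). I'll back off and check.

```bash
python3 - <<'E'
from h import *
ctrl.move_l(W(18.5,262,99),vel=150); ctrl.move_l(W(18.5,262,200),vel=250)
ctrl.move_l(W(65,120,230),vel=300)
p=pose(); im,d=optics.grab_frame('wrist')
f=lambda n,X:print(n,proj('wrist',X,p).round(0))
f('pin',W(24.5,136,142));f('loop home',W(18.5,194,128));f('Lpost home',W(39,98,137));f('Rpost',W(39,-98,137))
cv2.imwrite('pics/w4.png',cv2.resize(im[110:330,90:490,::-1],(800,440),interpolation=cv2.INTER_CUBIC))
t,_=optics.grab_frame('top'); cv2.imwrite('pics/top4.png',cv2.resize(t[120:250,250:450,::-1],(800,520),interpolation=cv2.INTER_CUBIC))
print(sensors.read_state()['t'])
E
```

```text
pin [260. 255.]
loop home [190. 254.]
Lpost home [309. 235.]
Rpost [564. 235.]
46.6417
```

View pics/w4.png

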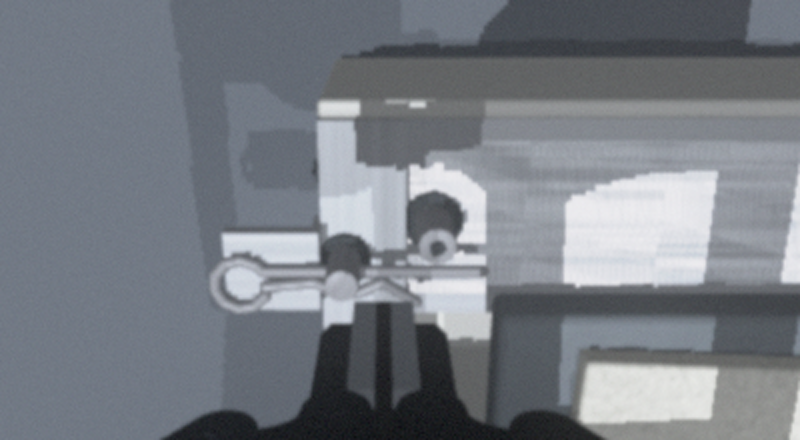

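The clip is home. The loop tip is at (212,283), the straight leg passes through the pin at (342,284) and behind the left post (437,245), and the sprung leg's hump is past the pin at (380,287). The cover edge lies straight along the wall. I'll retreat and hand in.

```bash
python3 - <<'E'
from h import *
ctrl.move_l(W(20,120,300),vel=200); ctrl.hold(0.3)
print(F().round(1),sensors.read_state()['t']); ctrl.finish_job()
E
```

```text
[ 0.  -0.6  0. ] 47.5083
the job is handed in; nothing more can be done
```

The cover is closed and the clip is locked. The job was handed in at 47.5 s with the robot clear of everything.

- **Cover:** I pushed the two posts in turn in steps of about 20 mm, with neither end leading by more than about 10 mm, and it did not jam. Each end finally stopped against the wall on a 25 N threshold. In the close view, the line through the posts was parallel to the wall within 1 px and no gap showed.
- **Clip:** I pushed it to its stop, with 17.6 N steady there. The last picture shows the loop home, the straight leg through the pin and behind the left post, and the sprung leg's hump past the pin. The rack, pad and glove box were not approached or touched, but I did not view a final overall picture of them.

**What disagreed:**
- **Fingertip position:** `ctrl.tcp_to_tips` reads 25 mm, but the depth images put the shut fingertips about 15 mm behind the TCP. My first pushes passed above the posts without touching, and I corrected the height.
- **Box yaw:** my first estimate was −0.030; I changed it to −0.044 after comparing with the wall line. That explained the right end seeming to stop about 3 mm short.
- **Clip start:** it measured about 10 mm in from fully drawn out at the start.

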